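Close the bur box and work it out of its pocket

TASK

Press the lid of the blue bur box fully shut, until its front catch snaps over it. Then take the box by its sides and rock it from side to side until it works free of the gripping pocket, without jerking it out or lifting the steel tray off the counter. Finish still holding it, lid shut and level, just clear above the pocket (a finger's breadth or two) so that a pouch can be slipped under it, and leave the other things on the counter alone.

Things in the scene. Friction and masses are not known exactly. Their poses are not given: they have to be found in the camera images.
- bur_box: bur box: dark blue metal block 80 mm long (x), 46 wide (y), 52 high, burs on top under a white lid 42 mm wide, 12 thick; about 0.26 kg. Origin: centre of its underside; z up, x from the front (catch) end to the hinge end. It stands on the pocket's floor, lower 22 mm inside. Grip its sides from above, fingers closing along y, between 24 and 52 mm above the underside
- lid (a joint): lid angle, rad: 0 shut, grows as it opens (1.2 at most). Hinged at the box's +x top end, opens upward, stays where it is left. From 0.08 its front nose rides on the steel spring catch (it stands 8 mm out of the box's front end); at about 0.04 it snaps past and is held shut at 0. Some 6 to 9 N down at the free edge closes it
- lid_edge (a point): middle of the upper (outer) edge of the lid's free end, 80 mm from the hinge line, 12 mm above the lid's underside; a flat orange thumb pad lies there
- lid_hinge (a point): middle of the lid's hinge line, at the box's top: 40 mm along +x of the box, 52 mm above its underside
- tray: loose steel drying tray 240 mm (x) x 180 mm (y), plate 6 mm thick, rim 12 mm high, 1.45 kg; origin: centre of its underside. The pocket with the box is in its middle, the box's axes along the tray's. At both x ends low blue combs with steel instruments (up to 21 mm above the counter), part of the tray
- pocket (a point): centre of the pocket's floor, 6 mm above the counter. Two steel rails along x, 22.5 mm high, stand 1.5 mm clear of the box's long sides (66 mm over their outer faces); end stops 12 mm high, 1.5 mm clear of its short ends. Down between the rails the box can tilt about x by some 0.17 rad at most; 0.12 rad raises one side by 5.5 mm. Clear when its underside is 22.5 mm above the floor
- strip_l (a point): middle of the orange silicone strip in the left (+y) rail, 15 mm above the pocket's floor. Pressed by a spring on the box's side, it grips it by friction of about 10 N, until the box's lower edge on that side has risen past the strip. Both strips together hold more than the tray weighs: a straight pull lifts the tray
- strip_r (a point): the same in the right (-y) rail. One side of the box can be slid up alone, the tray staying down, if the other side stands still or is pressed down a little. A raised side is kept there by its strip, so tilting alternately left and right about the lower edges walks the box up
- towel: dark blue folded towel, 200 x 260 x 4 mm, fixed flat on the counter; origin: centre of its underside
- brush: cleaning brush 170 mm long lying on the towel along its x; leave alone
- syringe: steel cartridge syringe about 165 mm long lying on the towel along its x; leave alone
- bottle: white disinfectant bottle, 64 mm across, 160 mm high, standing; origin: centre of its underside; leave alone
- beaker: steel beaker, 72 mm across, 85 mm high, standing; origin: centre of its underside; leave alone

How it is judged:
On the way, in this order (a step that is already met when the one before it is completed fails the run):
1. the lid is snapped shut while the box still stands in its pocket (value of joint lid below 0.025 rad and z of bur_box in the frame of pocket below 0.004 m), for 0.2 s.
2. the box is rocked over to a side (3 degrees or more against the tray) while it is still in the pocket, the lid shut (angle between the z axis of bur_box and the z axis of tray, either way round above 0.05 rad and z of bur_box in the frame of pocket below 0.012 m and value of joint lid below 0.025 rad).
At the end, for the whole second after the job is handed in: the box is held still by the fingers, level within 7 degrees, lid snapped shut, its underside 3 to 50 mm above the pocket's rails and touching nothing of the tray, within 35 mm of straight above its place; the tray lies flat on the counter within 50 mm of where it was (z of bur_box in the frame of pocket between 0.0255 and 0.0725 m and horizontal distance between bur_box and pocket below 0.035 m and angle between bur_box's own z axis and vertical below 0.12 rad and value of joint lid below 0.025 rad and contact force between bur_box and the fingers above 2 N and contact force between bur_box and tray below 0.1 N and linear speed of bur_box below 0.03 m/s and height (world z) of tray below 0.003 m and angle between tray's own z axis and vertical below 0.03 rad and distance of tray from where it was at the start of the episode below 0.05 m); the arm keeps its last pose, push and grip.
It fails at once if the tray is lifted or tipped off the counter (its middle raised by more than 8 mm, or tilted by more than 5 degrees) (height (world z) of tray above 0.008 m or angle between tray's own z axis and vertical above 0.09 rad).
It fails at once if the box is jerked (moves faster than 0.25 m/s) (linear speed of bur_box above 0.25 m/s).
It fails at once if the brush, syringe, bottle or beaker is pushed more than 30 mm or knocked over (distance of any of brush, syringe, bottle, beaker from where it was at the start of the episode above 0.03 m or angle between any of bottle, beaker's own z axis and vertical above 0.5 rad).
It also fails if it takes over 50 s, if anything falls off the work surface, if the arm or the gripper's body presses on something with over 40 N, if the wrist force passes 120 N, or if a joint passes its speed limit or range.

ROBOT

A 6-joint arm with a two-finger parallel gripper is mounted at the origin on the work surface. World frame = base frame: x ahead of the robot, y to its left, z up, the work surface at z = 0. Lengths are in m, angles in rad, forces in N, time in s.
With the tool pointing down it reaches from about 0.35 to 0.975 m from the base axis. Payload 17.4 kg.
Tool frame: the origin (TCP) lies midway between the tips of the shut fingers; the grasp point (between the pads) lies behind it (arm.grip_point_offset is the z of the grasp point in the tool frame, in m); z points along the fingers, y is the line along which they close (so a half turn about z gives the same grasp; the last joint's range is limited). The gripper opens to 85 mm and grips with 20 to 120 N. Pads are 22 mm wide; open, the fingers measure 114 mm over their backs; the gripper's body (76 mm by 85 mm) begins 54 mm behind the grasp point. The pads swing forward as they close: fully open they stand 13 mm farther back than shut.
Start: joints at [1.158, 0.116, 1.442, -0, 1.584, -0.038], TCP at [0.247, 0.628, 0.231] pointing down, gripper open.
Joint ranges: [-2.83, 2.83], [-0.83, 2.19], [0.07, 2.5], [-1.14, 4.28], [0.01, 3], [-2.97, 2.97]. Speed limits (rad/s): [1.89, 1.89, 2.22, 3.14, 3.14, 3.14].

INTERFACE

Orientations are given as a unit quaternion [x, y, z, w].
In Python, from plant import read_state, camera, order, nets, arm gives the robot as it stands. The module is installed in compiled form; this text tells all that it offers.
- The arm moves only by the tool play_rows, never from a script. Its argument "plan" is a list of rows, each an object with "linear": the shift along the tool's x, y, z in fractions of the full range, 1 being 75 cm, a list of three; "delta_rot": the turn, a rotation vector about the tool's x, y, z in shares of 2 pi rad (1.0 is 2 pi rad), a list of three; "jaw": the opening, from 0 (shut) to 1 (fully open). In form: [{"linear": [dx, dy, dz], "delta_rot": [rx, ry, rz], "jaw": jaw}, ...]. A call has 1 to 8 rows; each row is the pose to reach, as a shift and turn from the pose commanded when the call began, along the tool's axes at that moment; what a row does not reach only later rows make up. A row lasts 1/8 s, in which the tool goes at most 62.5 mm and 10.7 degrees, less where a joint would pass 70% of its speed; a pose out of reach is approached as far as the arm can. Shift and turn numbers lie between -1 and 1, and a call with a number outside is refused. A call with a gripper value outside its range is refused whole. The fingers move at their own pace and stop on an object; "squeeze" is the grip in N (left out, the last holds). Time passes only in rows, so rows that repeat a pose let the fingers close. It gives the time, the measured TCP pose, the force, the opening and the grip force at its end, in the units of the state.
- read_state(): the state, without advancing time (a new reading comes with each control period).
- camera(name): name is "scene" or "top"; returns a dict with "img" (420x560x3 uint8, blue, green, red), "z_map" (420x560 float32, m along the optical axis (not along the pixel's ray), 0 where there is no reading), "intrinsics" (3x3 intrinsics, pixels), "extrinsics" (4x4, takes a point from world to camera coordinates). Camera axes: x right, y down, z forward; pixel columns grow to the right and rows downward; lengths in m; the calibration is good to about 2 mm. A picture is of the moment at which its call begins.
- order.job_done(): hands the job in; it is judged then, once.
Trained networks look in a picture, given as the dict that the camera call returned (one of the last four; its "shot" number tells which), for a name from the list of things; names that differ only in an ending like _2 or _b are one class to them, and where a whole thing is asked for, a point or a joint stands for the part that bears it (a point fixed in the world has none). Each returns a list of dicts, best first, with "conf" (0 to 1); they miss things now and then, are a little off and sometimes report something else, mostly with a low value. They report only what shows in the picture. A call takes as long as a camera call.
- nets.trace(label, picture): "mask" (420x560 bool, what is visible of it) and "pixel" ([column, row] in pixels, amid what is visible of it).
- nets.mark_of(label, picture): "pixel" ([column, row] in pixels: a listed point, or the origin of a listed thing).
The state is a dict: "time_s": time; "joint_pos": joint angles; "joint_vel": joint speeds; "joint_torque": joint torques, N m; "ee_pos": TCP position; "orientation": TCP orientation; "ft_force": force on the tool from outside, world axes, zero at the start; "torque": the same for the moment, N m; "width": finger opening in m; "gripper_force": force on a finger pad.
Only numpy, scipy, OpenCV 4.12 (cv2) and the standard library are available. Lean on these libraries where they do the work, as an engineer would, in place of code of your own. Each camera call takes 0.05 s, during which the arm holds its last target. There are 200 camera calls.

## Working session

There is one attempt and no reset: what is moved stays moved. The work goes in short steps, Python scripts to look and compute and a tool call to move; the robot and the scene stay as the last step left them, time stands still between calls to the robot, and variables do not carry over. Pictures are saved under pics/ and viewed, at most 10 in all, crops included, and the job is handed in when it is done.

Besides the shell and the picture viewer there is one more tool, called after "Call:" as name(argument=value, ...) on one line, values as JSON. play_rows: Moves the arm, as the interface text tells. Its arguments: {"type":"object","properties":{"plan":{"type":"array"},"squeeze":{"type":"number"}},"required":["plan"]}

```bash
mkdir -p pics; cat > h.py <<'E'
import numpy as np, cv2
from plant import read_state, camera, order, nets, arm
def w(p,px,z=None,r=2):
    K=p["intrinsics"];E=p["extrinsics"];u,v=px
    ray=np.linalg.inv(K)@[u,v,1]
    R=E[:3,:3];t=E[:3,3]
    if z is None:
        u0,v0=int(round(u)),int(round(v))
        d=p["z_map"][max(0,v0-r):v0+r+1,max(0,u0-r):u0+r+1];d=d[d>0];d=np.median(d)
        return R.T@(ray*d-t)
    c=-R.T@t; q=R.T@ray
    return c+q*(z-c[2])/q[2]
def cloud(p,mask):
    v,u=np.nonzero(mask&(p["z_map"]>0));d=p["z_map"][v,u]
    P=np.linalg.inv(p["intrinsics"])@np.vstack([u,v,np.ones_like(u)])*d
    E=p["extrinsics"];return (E[:3,:3].T@(P-E[:3,3:4])).T
E
python3 - <<'E'
from h import *
np.set_printoptions(precision=4,suppress=True)
s=read_state();print(s,arm.grip_point_offset)
for n in("scene","top"):
    p=camera(n);cv2.imwrite(f"pics/{n}.png",p["img"])
    print(n,"campos",-p["extrinsics"][:3,:3].T@p["extrinsics"][:3,3])
    for l in("lid_edge","lid_hinge","strip_l","strip_r","pocket","bur_box","tray","bottle","beaker","brush","syringe"):
        for m in nets.mark_of(l,p)[:2]: print(l,m["conf"],m["pixel"],w(p,m["pixel"]))
E
```

```text
{'time_s': 0.0, 'joint_pos': array([ 1.1582,  0.1165,  1.4423, -0.    ,  1.584 , -0.0378]), 'joint_vel': array([-0.0004, -0.0011, -0.0002,  0.0003, -0.0005, -0.0004]), 'joint_torque': array([ -0.0032, -73.2003, -63.2478,  -0.0002,   0.0066,   0.    ]), 'ee_pos': array([0.247 , 0.628 , 0.2306]), 'orientation': array([ 0.1863,  0.9825, -0.0006, -0.0001]), 'ft_force': array([0.3349, 0.0214, 0.8263]), 'torque': array([ 0.0021, -0.0085, -0.0248]), 'gripper_force': 0.0, 'width': 0.08501616537210711} -0.0187
scene campos [ 1.1807 -0.6204  0.6953]
lid_edge 0.62 [224.5, 212.3] [ 0.5223 -0.086   0.1083]
lid_hinge 0.93 [233.4, 237.1] [ 0.5765 -0.108   0.0679]
lid_hinge 0.44 [156.9, 338.5] [ 0.6733 -0.4068  0.0386]
strip_l 0.71 [241.5, 241.0] [ 0.5794 -0.0839  0.0422]
strip_l 0.68 [223.0, 240.6] [ 0.5334 -0.1083  0.0331]
strip_r 0.71 [241.5, 241.0] [ 0.5794 -0.0839  0.0422]
strip_r 0.68 [223.0, 240.6] [ 0.5334 -0.1083  0.0331]
pocket 0.64 [232.4, 245.7] [ 0.5724 -0.11    0.0385]
pocket 0.27 [231.1, 247.5] [ 0.5707 -0.1134  0.0335]
bur_box 0.62 [232.7, 247.6] [ 0.5725 -0.1096  0.0318]
tray 0.87 [
[... 369 characters left out ...]
.0788  0.1089]
lid_hinge 0.63 [344.0, 205.4] [ 0.5715 -0.0977  0.0758]
strip_l 0.66 [348.6, 222.0] [ 0.5341 -0.1147  0.0312]
strip_l 0.64 [325.9, 215.9] [ 0.5547 -0.0557  0.008 ]
strip_r 0.66 [348.6, 222.0] [ 0.5341 -0.1147  0.0312]
strip_r 0.64 [325.9, 215.9] [ 0.5547 -0.0557  0.008 ]
pocket 0.6 [336.3, 224.3] [ 0.5176 -0.0733  0.1065]
bur_box 0.81 [337.0, 219.5] [ 0.5296 -0.0751  0.1079]
tray 0.61 [333.1, 220.3] [ 0.528  -0.0655  0.1053]
bottle 0.76 [452.7, 255.1] [ 0.4421 -0.3765  0.0629]
beaker 0.57 [446.4, 180.9] [ 0.6362 -0.3687  0.0739]
brush 0.78 [149.0, 230.6] [0.5138 0.4282 0.0226]
syringe 0.72 [192.9, 220.8] [0.5406 0.3094 0.0208]
syringe 0.23 [150.0, 230.5] [0.5141 0.4255 0.0227]
```

```bash
python3 - <<'E'
from h import *
np.set_printoptions(precision=4,suppress=True)
a=cv2.imread("pics/scene.png")[170:310,140:320];b=cv2.imread("pics/top.png")[160:280,270:420]
cv2.imwrite("pics/crops.png",np.vstack([cv2.resize(a,(514,400))[:,:],])) 
b=cv2.resize(b,(500,400));a=cv2.resize(a,(514,400))
cv2.imwrite("pics/c2.png",cv2.resize(np.hstack([a,b]),(800,316)))
p=camera("top")
for l in("tray","lid","bur_box"):
    for m in nets.trace(l,p)[:1]:
        C=cloud(p,m["mask"]);print(l,m["conf"],len(C),m["pixel"],np.percentile(C[:,2],[1,10,50,90,99]))
        (c,sz,an)=cv2.minAreaRect(C[:,:2].astype(np.float32));print(c,sz,an)
        L=C[(C[:,2]>.05)]
        c,sz,an=cv2.minAreaRect(L[:,:2].astype(np.float32));print(" high",len(L),c,sz,an)
        A=np.c_[L[:,:2],np.ones(len(L))];k=np.linalg.lstsq(A,L[:,2],rcond=None)[0];print(" plane",k)
# all points near
C=cloud(p,np.ones((420,560),bool));C=C[(abs(C[:,0]-.53)<.12)&(abs(C[:,1]+.085)<.12)]
for lo,hi in((.005,.4),(.024,.034),(.05,.4)):
    L=C[(C[:,2]>lo)&(C[:,2]<hi)];print(lo,hi,len(L),cv2.minAreaRect(L[:,:2].astype(np.float32)))
E
```

```text
tray 0.78 4985 [328.2, 219.8] [0.0014 0.0039 0.0075 0.0198 0.0302]
(0.5404142737388611, -0.08811749517917633) (0.1799011528491974, 0.24083125591278076) 74.90608978271484
 high 2 (0.5523844957351685, -0.1112254410982132) (0.054058220237493515, 0.0) 167.86148071289062
 plane [-0.6344  0.1399  0.4542]
lid 0.65 428 [342.8, 215.2] [0.0278 0.0736 0.0929 0.1083 0.1124]
(0.55419921875, -0.09487983584403992) (0.04884854704141617, 0.09104793518781662) 73.43972778320312
 high 421 (0.5480552911758423, -0.08988947421312332) (0.0418764092028141, 0.07613817602396011) 75.02029418945312
 plane [-0.5566  0.1437  0.4099]
bur_box 0.56 681 [339.0, 217.3] [0.0117 0.0468 0.0799 0.1072 0.1123]
(0.5385391116142273, -0.0895959660410881) (0.05350262299180031, 0.09456475079059601) 76.61688232421875
 high 611 (0.5391650199890137, -0.08748157322406769) (0.0457349456846714, 0.0946120023727417) 74.87222290039062
 plane [ 0.0067 -0.1845  0.0634]
0.005 0.4 4495 ((0.5309395790100098, -0.08718802034854889), (0.23379968106746674, 0.23851582407951355), 89.64643859863281)
0.024 0.034 212 ((0.5385438203811646, -0.08941039443016052), (0.09283989667892456, 0.19569167494773865), 74.72270965576172)
0.05 0.4 613 ((0.5391650199890137, -0.08748157322406769), (0.0457349456846714, 0.0946120023727417), 74.87222290039062)
```

View pics/c2.png

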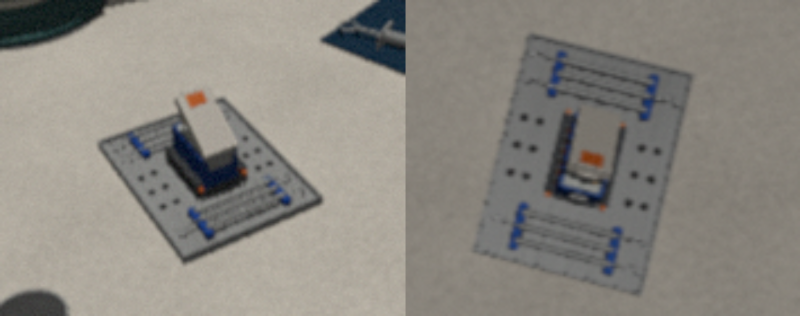

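View pics/top.png

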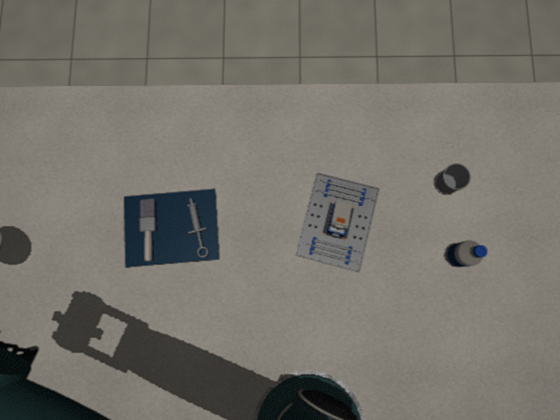

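The manual's scale: shifts go in shares of 75 cm and turns go in shares of 2 pi rad. Converting my numbers, -561 mm / 750 = -0.748, -513 mm / 750 = -0.684, -6.4 degrees / 360 = -0.0178.

Call:
play_rows(plan=[{"linear": [-0.684, -0.748, 0.08], "delta_rot": [0, 0, -0.0178], "jaw": 0}, {"linear": [-0.684, -0.748, 0.08], "delta_rot": [0, 0, -0.0178], "jaw": 0}, {"linear": [-0.684, -0.748, 0.08], "delta_rot": [0, 0, -0.0178], "jaw": 0}, {"linear": [-0.684, -0.748, 0.08], "delta_rot": [0, 0, -0.0178], "jaw": 0}, {"linear": [-0.684, -0.748, 0.08], "delta_rot": [0, 0, -0.0178], "jaw": 0}, {"linear": [-0.684, -0.748, 0.08], "delta_rot": [0, 0, -0.0178], "jaw": 0}, {"linear": [-0.684, -0.748, 0.08], "delta_rot": [0, 0, -0.0178], "jaw": 0}, {"linear": [-0.684, -0.748, 0.08], "delta_rot": [0, 0, -0.0178], "jaw": 0}])

```text
time_s: 2.4
ee_pos: [0.4258, 0.1608, 0.1922]
orientation: [0.131, 0.991, 0.0, 0.0]
ft_force: [0.3, 0.6, 0.3]
width: 0.0
gripper_force: 0.0
```

```bash
cat >> h.py <<'E'
from scipy.spatial.transform import Rotation as Ro
YAW=np.radians(-15.1);C0=np.array([.5404,-.0881,.006])
B=Ro.from_euler('z',YAW).as_matrix()
def tgt(bx,by,z,tilt=0):
    """delta from current pose to TCP at box coords (mm; z world mm), tool y along box y, tilt deg about box x"""
    s=read_state();R0=Ro.from_quat(s["orientation"])
    pw=C0*[1,1,0]+B@np.array([bx,by,0])/1e3+[0,0,z/1e3]
    R1=Ro.from_matrix(B@Ro.from_euler('x',tilt,degrees=True).as_matrix()@np.diag([-1,1,-1.]))
    print("box coords now",(B.T@(s["ee_pos"]-C0*[1,1,0])*1e3).round(1),"F",s["ft_force"].round(1),"w",round(s["width"]*1e3,1),"gf",round(s["gripper_force"],1),"t",s["time_s"])
    print("lin",(R0.inv().apply(pw-s["ee_pos"])*1e3).round(1),"rot",np.degrees((R0.inv()*R1).as_rotvec()).round(2))
E
python3 -c "
from h import *
tgt(-22,0,130)"
```

```text
box coords now [-175.5  210.4  192.2] F [0.3 0.6 0.3] w 0.0 gf 0.0 t 2.4
lin [-153.3 -210.6   62.2] rot [0.03 0.05 0.04]
```

Scaled: -210 mm / 750 = -0.28, -153 mm / 750 = -0.204.

Call:
play_rows(plan=[{"linear": [-0.204, -0.28, 0.0533], "delta_rot": [0, 0, 0], "jaw": 0}, {"linear": [-0.204, -0.28, 0.0533], "delta_rot": [0, 0, 0], "jaw": 0}, {"linear": [-0.204, -0.28, 0.0533], "delta_rot": [0, 0, 0], "jaw": 0}, {"linear": [-0.204, -0.28, 0.0533], "delta_rot": [0, 0, 0], "jaw": 0}, {"linear": [-0.204, -0.28, 0.0533], "delta_rot": [0, 0, 0], "jaw": 0}, {"linear": [-0.204, -0.28, 0.0827], "delta_rot": [0, 0, 0], "jaw": 0}, {"linear": [-0.204, -0.28, 0.0827], "delta_rot": [0, 0, 0], "jaw": 0}, {"linear": [-0.204, -0.28, 0.0827], "delta_rot": [0, 0, 0], "jaw": 0}])

```text
time_s: 3.4
ee_pos: [0.5187, -0.0793, 0.1309]
orientation: [0.131, 0.991, 0.0, 0.0]
ft_force: [-0.2, -0.1, 0.6]
width: 0.0001
gripper_force: 0.0
```

```bash
python3 -c "
from h import *
tgt(-22,0,110)
p=camera('scene');a=p['img'][130:310,120:330];cv2.imwrite('pics/s2.png',cv2.resize(a,(700,600)))"
```

```text
box coords now [-23.2   2.8 130.9] F [-0.2 -0.1  0.6] w 0.1 gf 0.0 t 3.4
lin [-1.2 -2.8 20.9] rot [0.01 0.04 0.07]
```

View pics/s2.png

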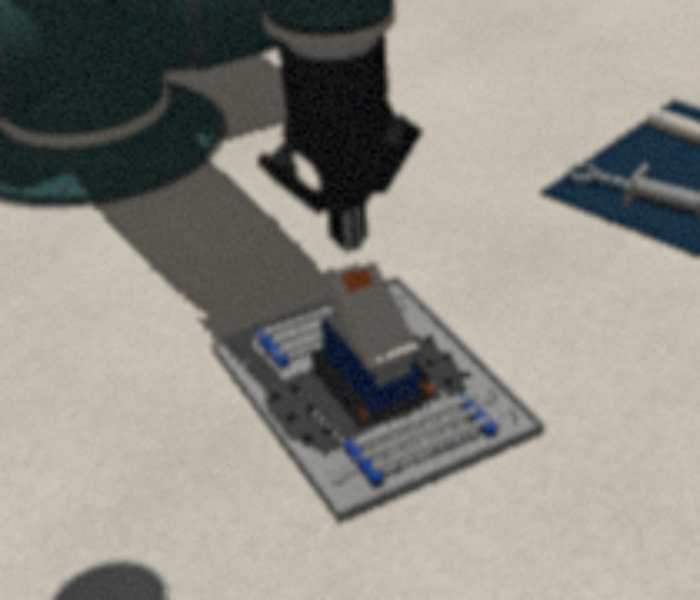

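Scaled: 48 mm / 750 = 0.064, 46 mm / 750 = 0.0613.

Call:
play_rows(plan=[{"linear": [-0.0027, 0, 0.016], "delta_rot": [0, 0, 0], "jaw": 0}, {"linear": [-0.0027, 0, 0.0267], "delta_rot": [0, 0, 0], "jaw": 0}, {"linear": [-0.0013, 0, 0.0333], "delta_rot": [0, 0, 0], "jaw": 0}, {"linear": [0, 0, 0.04], "delta_rot": [0, 0, 0], "jaw": 0}, {"linear": [0.0027, 0, 0.048], "delta_rot": [0, 0, 0], "jaw": 0}, {"linear": [0.004, 0, 0.056], "delta_rot": [0, 0, 0], "jaw": 0}, {"linear": [0.0053, 0, 0.0613], "delta_rot": [0, 0, 0], "jaw": 0}, {"linear": [0.0053, 0, 0.064], "delta_rot": [0, 0, 0], "jaw": 0}])

```text
time_s: 4.45
ee_pos: [0.5146, -0.0788, 0.0817]
orientation: [0.131, 0.991, -0.0, -0.0]
ft_force: [-0.3, -0.2, 0.6]
width: 0.0001
gripper_force: 0.2
```

```bash
python3 -c "
from h import *
tgt(-28,0,70)"
```

```text
box coords now [-27.3   2.3  81.7] F [-0.3 -0.2  0.6] w 0.1 gf 0.2 t 4.45
lin [ 0.7 -2.3 11.7] rot [-0.   -0.01  0.02]
```

Scaled: 11 mm / 750 = 0.0147, 10 mm / 750 = 0.0133.

Call:
play_rows(plan=[{"linear": [0.0007, -0.0027, 0.004], "delta_rot": [0, 0, 0], "jaw": 0}, {"linear": [0.0007, -0.0027, 0.008], "delta_rot": [0, 0, 0], "jaw": 0}, {"linear": [0.0007, -0.0027, 0.0107], "delta_rot": [0, 0, 0], "jaw": 0}, {"linear": [0.0007, -0.0027, 0.0133], "delta_rot": [0, 0, 0], "jaw": 0}, {"linear": [0.0007, -0.0027, 0.0147], "delta_rot": [0, 0, 0], "jaw": 0}, {"linear": [0.0007, -0.0027, 0.0147], "delta_rot": [0, 0, 0], "jaw": 0}])

```text
time_s: 5.2
ee_pos: [0.5137, -0.0806, 0.0708]
orientation: [0.131, 0.991, 0.0, -0.0]
ft_force: [0.7, -0.5, -0.7]
width: -0.0003
gripper_force: 0.0
```

```bash
python3 -c "
from h import *
tgt(-28,0,70)"
```

```text
box coords now [-27.7   0.3  70.8] F [ 0.7 -0.5 -0.7] w -0.3 gf 0.0 t 5.2
lin [ 0.3 -0.3  0.8] rot [ 0.   -0.    0.02]
```

Scaled: 2 mm / 750 = 0.0027, 1 mm / 750 = 0.0013.

Call:
play_rows(plan=[{"linear": [0, 0, 0.0013], "delta_rot": [0, 0, 0], "jaw": 0}, {"linear": [0, 0, 0.0027], "delta_rot": [0, 0, 0], "jaw": 0}, {"linear": [0, 0, 0.0027], "delta_rot": [0, 0, 0], "jaw": 0}])

```text
time_s: 5.58
ee_pos: [0.5138, -0.0806, 0.0697]
orientation: [0.131, 0.991, -0.0, 0.0]
ft_force: [-5.2, 0.6, 9.8]
width: 0.0
gripper_force: 4.6
```

```bash
python3 -c "
from h import *
tgt(-28,0,70)"
```

```text
box coords now [-27.6   0.3  69.7] F [-5.2  0.6  9.8] w 0.0 gf 4.6 t 5.575
lin [ 0.4 -0.3 -0.3] rot [-0.    0.02  0.03]
```

Call:
play_rows(plan=[{"linear": [0, 0, 0.0013], "delta_rot": [0, 0, 0], "jaw": 0}, {"linear": [0, 0, 0.0013], "delta_rot": [0, 0, 0], "jaw": 0}, {"linear": [0, 0, -0.0267], "delta_rot": [0, 0, 0], "jaw": 0}, {"linear": [0, 0, -0.0533], "delta_rot": [0, 0, 0], "jaw": 0}, {"linear": [0.0373, 0, -0.0667], "delta_rot": [0, 0, 0], "jaw": 1}, {"linear": [0.08, 0, -0.08], "delta_rot": [0, 0, 0], "jaw": 1}, {"linear": [0.1333, 0, -0.08], "delta_rot": [0, 0, 0], "jaw": 1}, {"linear": [0.1333, 0, -0.08], "delta_rot": [0, 0, 0], "jaw": 1}])

```text
time_s: 6.58
ee_pos: [0.4161, -0.0543, 0.1299]
orientation: [0.131, 0.991, -0.0, 0.001]
ft_force: [1.1, -0.4, -0.2]
width: 0.072
gripper_force: 0.0
```

```bash
python3 - <<'E'
from h import *
np.set_printoptions(precision=4,suppress=True)
tgt(0,0,110)
for n in("top","scene"):
    p=camera(n)
    C=cloud(p,np.ones((420,560),bool));Q=(C-C0*[1,1,0])@B*1e3
    L=Q[(abs(Q[:,0])<36)&(abs(Q[:,1])<18)&(Q[:,2]>55)&(Q[:,2]<105)]
    print(n,len(L),np.linalg.lstsq(np.c_[L[:,:2],np.ones(len(L))],L[:,2],rcond=None)[0])
    L=Q[(abs(Q[:,0])<60)&(abs(Q[:,1])<40)&(Q[:,2]>50)&(Q[:,2]<105)];print(cv2.minAreaRect(L[:,:2].astype(np.float32)),L[:,:2].min(0),L[:,:2].max(0))
    if n=="top":
        m=nets.trace("tray",p)[0]["mask"];print(cv2.minAreaRect(cloud(p,m)[:,:2].astype(np.float32)))
a=p['img'][190:310,150:310];cv2.imwrite('pics/s3.png',cv2.resize(a,(800,600)))
E
```

```text
box coords now [-128.9    0.3  129.9] F [ 1.1 -0.4 -0.2] w 72.0 gf 0.0 t 6.575
lin [-128.8   -0.4   20.1] rot [0.01 0.11 0.04]
top 329 [ 0.0116 -0.0037 70.5588]
((8.675846099853516, 0.08035659790039062), (46.075706481933594, 72.97811126708984), 89.99018859863281) [-27.8101 -22.9596] [45.1667 23.1239]
((0.5404986143112183, -0.08790230751037598), (0.17931193113327026, 0.24198198318481445), 74.60074615478516)
scene 247 [-0.0349  0.0162 70.4717]
((-2.998218536376953, 0.2022876739501953), (45.10074234008789, 93.43437194824219), 89.94507598876953) [-49.719  -22.3373] [43.7254 22.7839]
```

View pics/s3.png

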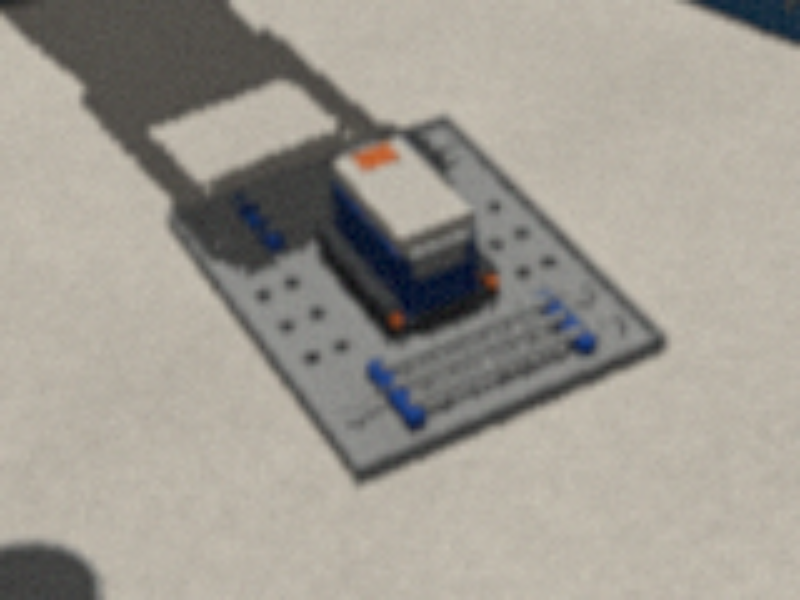

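Scaled: -129 mm / 750 = -0.172, -120 mm / 750 = -0.16.

Call:
play_rows(plan=[{"linear": [-0.08, 0, 0], "delta_rot": [0, 0, 0], "jaw": 1}, {"linear": [-0.16, 0, 0], "delta_rot": [0, 0, 0], "jaw": 1}, {"linear": [-0.172, 0, 0], "delta_rot": [0, 0, 0], "jaw": 1}, {"linear": [-0.172, 0, 0.0267], "delta_rot": [0, 0, 0], "jaw": 1}, {"linear": [-0.172, 0, 0.06], "delta_rot": [0, 0, 0], "jaw": 1}, {"linear": [-0.172, 0, 0.0933], "delta_rot": [0, 0, 0], "jaw": 1}, {"linear": [-0.172, 0, 0.12], "delta_rot": [0, 0, 0], "jaw": 1}, {"linear": [-0.172, 0, 0.1333], "delta_rot": [0, 0, 0], "jaw": 1}])

```text
time_s: 7.72
ee_pos: [0.5408, -0.088, 0.0276]
orientation: [0.131, 0.991, 0.0, -0.001]
ft_force: [-0.1, 0.2, 0.5]
width: 0.0853
gripper_force: 0.0
```

```bash
python3 -c "
from h import *
tgt(0,0,29)"
```

```text
box coords now [ 0.4  0.2 27.6] F [-0.1  0.2  0.5] w 85.3 gf 0.0 t 7.725
lin [ 0.4 -0.2 -1.4] rot [-0.01 -0.07  0.03]
```

Scaled: -1.5 mm / 750 = -0.002.

Call:
play_rows(plan=[{"linear": [0, 0, -0.002], "delta_rot": [0, 0, 0], "jaw": 1}, {"linear": [0, 0, -0.002], "delta_rot": [0, 0, 0], "jaw": 0.65}, {"linear": [0, 0, -0.002], "delta_rot": [0, 0, 0], "jaw": 0.5}, {"linear": [0, 0, -0.002], "delta_rot": [0, 0, 0], "jaw": 0.3}, {"linear": [0, 0, -0.002], "delta_rot": [0, 0, 0], "jaw": 0.3}, {"linear": [0, 0, -0.002], "delta_rot": [0, 0, 0], "jaw": 0.3}], squeeze=70)

```text
time_s: 8.48
ee_pos: [0.5424, -0.0877, 0.0317]
orientation: [0.131, 0.991, 0.001, 0.001]
ft_force: [-1.3, 6.3, 8.4]
width: 0.0449
gripper_force: 72.8
```

```bash
cat >> h.py <<'E'
def piv(py,pz,a,up=0):
    """now -> tilt by a deg more about box-x axis line at box y=py, world z=pz (mm)"""
    s=read_state();R0=Ro.from_quat(s["orientation"]);T=Ro.from_rotvec(B[:,0]*np.radians(a))
    c=C0*[1,1,0]+B@np.array([0,py,pz])/1e3
    pw=c+T.apply(s["ee_pos"]-c)+[0,0,up/1e3]
    print("a",a,"lin",(R0.inv().apply(pw-s["ee_pos"])*1e3).round(1),"rot",np.degrees((R0.inv()*(T*R0)).as_rotvec()).round(2))
E
python3 -c "
from h import *
tgt(0,0,29)
piv(-23,17,6);piv(23,17,-6)"
```

```text
box coords now [ 1.8  0.9 31.7] F [-1.3  6.3  8.4] w 44.9 gf 72.8 t 8.475
lin [ 1.8 -0.9  2.6] rot [0.07 0.08 0.03]
a 6 lin [-0.  -1.7 -2.4] rot [-6.   -0.    0.01]
a -6 lin [-0.   1.7 -2.2] rot [ 6.    0.   -0.01]
```

Scaled: -2.4 mm / 750 = -0.0032, -1.7 mm / 750 = -0.0023, -6 degrees / 360 = -0.0167.

Call:
play_rows(plan=[{"linear": [0, -0.0005, -0.0008], "delta_rot": [-0.0042, 0, 0], "jaw": 0.3}, {"linear": [0, -0.0011, -0.0016], "delta_rot": [-0.0083, 0, 0], "jaw": 0.3}, {"linear": [0, -0.0016, -0.0024], "delta_rot": [-0.0125, 0, 0], "jaw": 0.3}, {"linear": [0, -0.0023, -0.0032], "delta_rot": [-0.0167, 0, 0], "jaw": 0.3}, {"linear": [0, -0.0023, -0.0032], "delta_rot": [-0.0167, 0, 0], "jaw": 0.3}])

```text
time_s: 9.1
ee_pos: [0.5421, -0.0888, 0.034]
orientation: [0.131, 0.99, 0.053, 0.008]
ft_force: [2.9, 12.3, 5.9]
width: 0.045
gripper_force: 72.3
```

```bash
cat >> h.py <<'E'
def look(name=None):
    """box pose in tray frame, from lid-top plane; tray plate heights"""
    for n in("top","scene"):
        p=camera(n);C=cloud(p,np.ones((420,560),bool));Q=(C-C0*[1,1,0])@B*1e3
        t=Q[(abs(Q[:,0])<60)&(abs(Q[:,1])>40)&(abs(Q[:,1])<82)&(Q[:,2]<25)]
        k=np.linalg.lstsq(np.c_[t[:,:2],np.ones(len(t))],t[:,2],rcond=None)[0]
        print(n,"plate z",np.median(t[:,2]).round(1),"slope",k.round(3)[:2])
        m=[x for x in nets.trace("lid",p)[:1]]
        if m:
            L=cloud(p,m[0]["mask"]);L=(L-C0*[1,1,0])@B*1e3;L=L[(L[:,2]>60)&(abs(L[:,1])<25)&(abs(L[:,0])<42)]
            if len(L)>20:
                k=np.linalg.lstsq(np.c_[L[:,:2],np.ones(len(L))],L[:,2],rcond=None)[0];print("  lid",len(L),k.round(3))
        if name and n=="scene": cv2.imwrite(f'pics/{name}.png',cv2.resize(p['img'][180:310,140:320],(800,578)))
def tl():
    s=read_state();R=B.T@Ro.from_quat(s["orientation"]).as_matrix()
    z=-R[:,2];print("tilt about box x deg",np.degrees(np.arctan2(-z[1],z[2])).round(2),"about y",np.degrees(np.arctan2(z[0],z[2])).round(2))
    print("Fbox",(B.T@s["ft_force"]).round(1),"Mbox",(B.T@s["torque"]).round(2))
E
python3 -c "
from h import *
tgt(0,0,29);tl();look('s4')"
```

```text
box coords now [ 1.8 -0.3 34. ] F [ 2.9 12.3  5.9] w 45.0 gf 72.3 t 9.1
lin [ 1.8 -0.3  5. ] rot [6.18 0.08 0.02]
tilt about box x deg 6.18 about y -0.08
Fbox [-0.4 12.6  5.9] Mbox [2.   0.07 0.02]
top plate z 6.4 slope [0.002 0.001]
scene plate z 6.9 slope [ 0.001 -0.001]
  lid 268 [-5.0000e-02  1.0500e-01  7.2962e+01]
```

View pics/s4.png

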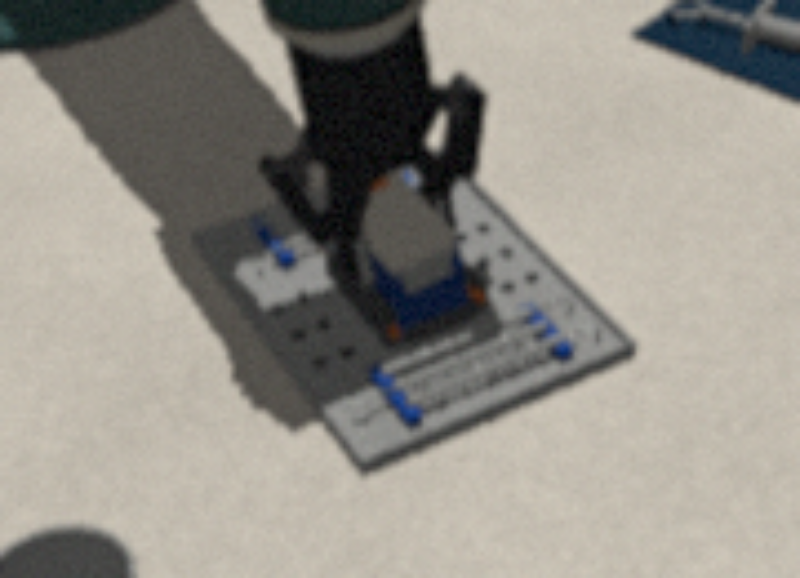

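```bash
python3 -c "
from h import *
for a in(-3,-6,-9,-12,-13):piv(23,20,a)"
```

```text
a -3 lin [-0.   0.9 -1.1] rot [ 3.  0. -0.]
a -6 lin [-0.   1.8 -2.2] rot [ 6.    0.   -0.01]
a -9 lin [-0.   2.8 -3.2] rot [ 9.    0.01 -0.01]
a -12 lin [-0.   3.9 -4.1] rot [ 1.2e+01  1.0e-02 -2.0e-02]
a -13 lin [-0.   4.2 -4.4] rot [ 1.3e+01  1.0e-02 -2.0e-02]
```

Scaled: -4.1 mm / 750 = -0.0055, -2.2 mm / 750 = -0.0029, 12 degrees / 360 = 0.0333.

Call:
play_rows(plan=[{"linear": [0, 0.0008, -0.0009], "delta_rot": [0.0056, 0, 0], "jaw": 0.3}, {"linear": [0, 0.0016, -0.002], "delta_rot": [0.0111, 0, 0], "jaw": 0.3}, {"linear": [0, 0.0024, -0.0029], "delta_rot": [0.0167, 0, 0], "jaw": 0.3}, {"linear": [0, 0.0032, -0.0039], "delta_rot": [0.0222, 0, 0], "jaw": 0.3}, {"linear": [0, 0.0041, -0.0047], "delta_rot": [0.0278, 0, 0], "jaw": 0.3}, {"linear": [0, 0.0051, -0.0055], "delta_rot": [0.0333, 0, 0], "jaw": 0.3}, {"linear": [0, 0.0051, -0.0055], "delta_rot": [0.0333, 0, 0], "jaw": 0.3}])

```text
time_s: 10.18
ee_pos: [0.5424, -0.0861, 0.0373]
orientation: [0.131, 0.99, -0.052, -0.007]
ft_force: [2.8, 2.3, -4.4]
width: 0.0446
gripper_force: 73.1
```

```bash
python3 -c "
from h import *
tgt(0,0,29);tl();look()
for a in(3,6,9,12,13):piv(-23,22,a)"
```

```text
box coords now [ 1.4  2.4 37.3] F [ 2.8  2.3 -4.4] w 44.6 gf 73.1 t 10.175
lin [ 1.4 -1.5  8.6] rot [-6.05  0.01  0.07]
tilt about box x deg -6.05 about y -0.02
Fbox [ 2.1  3.  -4.4] Mbox [ 0.72 -0.56 -0.06]
top plate z 6.1 slope [-0.011  0.001]
  lid 149 [-6.1000e-02 -8.0000e-03  7.5111e+01]
scene plate z 6.9 slope [0.003 0.   ]
  lid 230 [-3.7000e-02 -8.2000e-02  7.6336e+01]
a 3 lin [ 0.  -1.  -1.2] rot [-3. -0.  0.]
a 6 lin [ 0.  -2.  -2.4] rot [-6. -0.  0.]
a 9 lin [ 0.  -3.1 -3.5] rot [-9. -0.  0.]
a 12 lin [ 0.  -4.2 -4.5] rot [-1.2e+01 -1.0e-02  0.0e+00]
a 13 lin [ 0.  -4.6 -4.8] rot [-1.3e+01 -1.0e-02  0.0e+00]
```

Scaled: -4.4 mm / 750 = -0.0059, -4.2 mm / 750 = -0.0056, -12 degrees / 360 = -0.0333.

Call:
play_rows(plan=[{"linear": [0, -0.0009, -0.0009], "delta_rot": [-0.0056, 0, 0], "jaw": 0.3}, {"linear": [0, -0.0017, -0.002], "delta_rot": [-0.0111, 0, 0], "jaw": 0.3}, {"linear": [0, -0.0027, -0.0031], "delta_rot": [-0.0167, 0, 0], "jaw": 0.3}, {"linear": [0, -0.0036, -0.004], "delta_rot": [-0.0222, 0, 0], "jaw": 0.3}, {"linear": [0, -0.0045, -0.0049], "delta_rot": [-0.0278, 0, 0], "jaw": 0.3}, {"linear": [0, -0.0056, -0.0059], "delta_rot": [-0.0333, 0, 0], "jaw": 0.3}, {"linear": [0, -0.0056, -0.0059], "delta_rot": [-0.0333, 0, 0], "jaw": 0.3}])

```text
time_s: 11.25
ee_pos: [0.5409, -0.0905, 0.0421]
orientation: [0.131, 0.99, 0.053, 0.007]
ft_force: [2.8, 4.8, -4.6]
width: 0.0448
gripper_force: 73.3
```

```bash
python3 -c "
from h import *
tgt(0,0,29);tl();look()
for a in(-3,-6,-9,-12,-13):piv(23,24,a)"
```

```text
box coords now [ 1.1 -2.2 42.1] F [ 2.8  4.8 -4.6] w 44.8 gf 73.3 t 11.25
lin [ 1.1  0.7 13.3] rot [ 6.1  -0.02 -0.03]
tilt about box x deg 6.1 about y 0.02
Fbox [ 1.5  5.4 -4.6] Mbox [ 0.95 -0.38  0.04]
top plate z 6.3 slope [-0.    -0.002]
scene plate z 7.0 slope [ 0.007 -0.001]
  lid 262 [-5.4000e-02  6.6000e-02  8.1168e+01]
a -3 lin [ 0.   1.1 -1.2] rot [3. 0. 0.]
a -6 lin [ 0.   2.3 -2.3] rot [6. 0. 0.]
a -9 lin [ 0.   3.5 -3.3] rot [9. 0. 0.]
a -12 lin [ 0.   4.8 -4.3] rot [12.  0.  0.]
a -13 lin [ 0.   5.2 -4.7] rot [13.  0.  0.]
```

Scaled: 4.7 mm / 750 = 0.0063, -4.3 mm / 750 = -0.0057, 12 degrees / 360 = 0.0333.

Call:
play_rows(plan=[{"linear": [0, 0.0009, -0.0009], "delta_rot": [0.0056, 0, 0], "jaw": 0.3}, {"linear": [0, 0.002, -0.002], "delta_rot": [0.0111, 0, 0], "jaw": 0.3}, {"linear": [0, 0.0029, -0.0029], "delta_rot": [0.0167, 0, 0], "jaw": 0.3}, {"linear": [0, 0.004, -0.0039], "delta_rot": [0.0222, 0, 0], "jaw": 0.3}, {"linear": [0, 0.0051, -0.0048], "delta_rot": [0.0278, 0, 0], "jaw": 0.3}, {"linear": [0, 0.0063, -0.0057], "delta_rot": [0.0333, 0, 0], "jaw": 0.3}, {"linear": [0, 0.0063, -0.0057], "delta_rot": [0.0333, 0, 0], "jaw": 0.3}])

```text
time_s: 12.32
ee_pos: [0.5422, -0.0863, 0.0471]
orientation: [0.131, 0.99, -0.053, -0.007]
ft_force: [-3.2, -4.5, -1.9]
width: 0.0446
gripper_force: 73.9
```

```bash
python3 -c "
from h import *
tgt(0,0,29);tl();look()
for a in(3,6,9,12,13):piv(-23,25,a)"
```

```text
box coords now [ 1.3  2.2 47.1] F [-3.2 -4.5 -1.9] w 44.6 gf 73.9 t 12.325
lin [ 1.3 -0.3 18.2] rot [-6.14 -0.    0.08]
tilt about box x deg -6.14 about y -0.0
Fbox [-1.9 -5.2 -1.9] Mbox [-1.    0.32 -0.07]
top plate z 6.2 slope [0.001 0.004]
scene plate z 6.8 slope [0.004 0.   ]
  lid 240 [-6.4000e-02 -6.0000e-02  8.5874e+01]
a 3 lin [ 0.  -1.3 -1.2] rot [-3. -0. -0.]
a 6 lin [ 0.  -2.7 -2.2] rot [-6. -0. -0.]
a 9 lin [ 0.  -4.1 -3.2] rot [-9. -0. -0.]
a 12 lin [ 0.  -5.6 -4.2] rot [-12.  -0.  -0.]
a 13 lin [ 0.  -6.1 -4.5] rot [-1.3e+01 -1.0e-02 -0.0e+00]
```

Scaled: -5.5 mm / 750 = -0.0073, -4.2 mm / 750 = -0.0056, -12 degrees / 360 = -0.0333.

Call:
play_rows(plan=[{"linear": [0, -0.0012, -0.0011], "delta_rot": [-0.0056, 0, 0], "jaw": 0.3}, {"linear": [0, -0.0024, -0.002], "delta_rot": [-0.0111, 0, 0], "jaw": 0.3}, {"linear": [0, -0.0036, -0.0029], "delta_rot": [-0.0167, 0, 0], "jaw": 0.3}, {"linear": [0, -0.0048, -0.0039], "delta_rot": [-0.0222, 0, 0], "jaw": 0.3}, {"linear": [0, -0.0061, -0.0048], "delta_rot": [-0.0278, 0, 0], "jaw": 0.3}, {"linear": [0, -0.0073, -0.0056], "delta_rot": [-0.0333, 0, 0], "jaw": 0.3}, {"linear": [0, -0.0073, -0.0056], "delta_rot": [-0.0333, 0, 0], "jaw": 0.3}])

```text
time_s: 13.4
ee_pos: [0.5412, -0.0911, 0.0519]
orientation: [0.131, 0.99, 0.053, 0.007]
ft_force: [2.6, 2.1, 0.1]
width: 0.0448
gripper_force: 74.2
```

```bash
python3 -c "
from h import *
tgt(0,0,51);tl();look()
for a in(-3,-6):piv(0,27,a)"
```

```text
box coords now [ 1.5 -2.7 51.9] F [2.6 2.1 0.1] w 44.8 gf 74.2 t 13.4
lin [1.5 2.6 1.2] rot [ 6.08  0.03 -0.03]
tilt about box x deg 6.08 about y -0.03
Fbox [1.9 2.7 0.1] Mbox [ 0.33 -0.25  0.08]
top plate z 6.4 slope [ 0.001 -0.001]
scene plate z 6.9 slope [ 0.002 -0.   ]
a -3 lin [-0.   1.3  0. ] rot [ 3.  0. -0.]
a -6 lin [-0.   2.6  0.1] rot [ 6.  0. -0.]
```

Scaled: -3 mm / 750 = -0.004, 2.6 mm / 750 = 0.0035, 1.5 degrees / 360 = 0.0042.

Call:
play_rows(plan=[{"linear": [0, 0.0009, 0], "delta_rot": [0.0042, 0, 0], "jaw": 0.3}, {"linear": [0, 0.0017, 0], "delta_rot": [0.0083, 0, 0], "jaw": 0.3}, {"linear": [0, 0.0027, 0], "delta_rot": [0.0125, 0, 0], "jaw": 0.3}, {"linear": [0, 0.0035, 0], "delta_rot": [0.0169, 0, 0], "jaw": 0.3}, {"linear": [0, 0.0035, -0.0013], "delta_rot": [0.0169, 0, 0], "jaw": 0.3}, {"linear": [0, 0.0035, -0.0027], "delta_rot": [0.0169, 0, 0], "jaw": 0.3}, {"linear": [0, 0.0035, -0.004], "delta_rot": [0.0169, 0, 0], "jaw": 0.3}])

```text
time_s: 14.48
ee_pos: [0.5416, -0.0889, 0.055]
orientation: [0.131, 0.991, -0.001, -0.0]
ft_force: [-0.3, -0.2, -2.7]
width: 0.0447
gripper_force: 74.0
```

```bash
python3 -c "
from h import *
tgt(0,0,68);tl();look()"
```

```text
box coords now [ 1.3 -0.5 55. ] F [-0.3 -0.2 -2.7] w 44.7 gf 74.0 t 14.475
lin [  1.3   0.5 -13. ] rot [-0.09  0.    0.01]
tilt about box x deg -0.09 about y -0.0
Fbox [-0.2 -0.3 -2.7] Mbox [-0.04  0.03  0.01]
top plate z 6.6 slope [ 0.004 -0.002]
  lid 168 [-9.0000e-03  1.4000e-02  9.3991e+01]
scene plate z 7.1 slope [0.002 0.   ]
  lid 280 [-4.7000e-02 -1.0000e-03  9.3568e+01]
```

Scaled: -15 mm / 750 = -0.02, -12 mm / 750 = -0.016.

Call:
play_rows(plan=[{"linear": [0, 0, -0.004], "delta_rot": [0, 0, 0], "jaw": 0.3}, {"linear": [0, 0, -0.008], "delta_rot": [0, 0, 0], "jaw": 0.3}, {"linear": [0, 0, -0.012], "delta_rot": [0, 0, 0], "jaw": 0.3}, {"linear": [0, 0, -0.016], "delta_rot": [0, 0, 0], "jaw": 0.3}, {"linear": [0, 0, -0.02], "delta_rot": [0, 0, 0], "jaw": 0.3}, {"linear": [0, 0, -0.02], "delta_rot": [0, 0, 0], "jaw": 0.3}, {"linear": [0, 0, -0.02], "delta_rot": [0, 0, 0], "jaw": 0.3}, {"linear": [0, 0, -0.02], "delta_rot": [0, 0, 0], "jaw": 0.3}])

```text
time_s: 15.68
ee_pos: [0.5415, -0.0887, 0.0698]
orientation: [0.131, 0.991, -0.001, -0.0]
ft_force: [0.1, 0.4, -2.6]
width: 0.0448
gripper_force: 74.0
```

```bash
python3 -c "
from h import *
tgt(0,0,68);tl();look('s5')"
```

```text
box coords now [ 1.2 -0.3 69.8] F [ 0.1  0.4 -2.6] w 44.8 gf 74.0 t 15.675
lin [1.2 0.3 1.8] rot [-0.1  -0.01  0.03]
tilt about box x deg -0.1 about y 0.01
Fbox [-0.   0.4 -2.6] Mbox [ 0.04 -0.03 -0.01]
top plate z 6.4 slope [-0.001 -0.001]
  lid 179 [-7.30000e-02  8.80000e-02  1.07468e+02]
scene plate z 6.8 slope [ 0.002 -0.001]
  lid 302 [-7.60000e-02 -6.10000e-02  1.08904e+02]
```

View pics/s5.png

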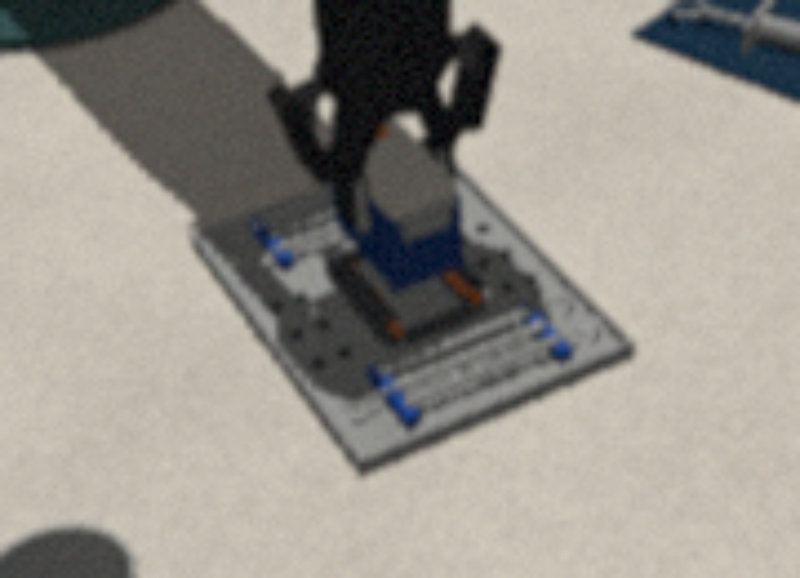

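```bash
python3 -c "
from h import *
for n in('scene','top','scene'):
    p=camera(n);C=cloud(p,np.ones((420,560),bool));Q=(C-C0*[1,1,0])@B*1e3
    col=p['img'][p['z_map']>0].astype(int)
    L=Q[(abs(Q[:,0]-1)<38)&(abs(Q[:,1])<17)&(abs(Q[:,2]-108)<7)]
    for i in range(6):
        A=np.c_[L[:,:2],np.ones(len(L))];k=np.linalg.lstsq(A,L[:,2],rcond=None)[0];r=L[:,2]-A@k;L=L[abs(r)<max(2.*np.std(r),1)]
    print(n,len(L),k.round(3),np.std(r).round(2),L[:,0].min(),L[:,0].max())
    for a in range(-37,40,8):
        m=L[abs(L[:,0]-a)<4];print(a,len(m),np.median(m[:,2]).round(1) if len(m) else '',end=' | ')
    print()
"
```

```text
scene 173 [-3.00000e-03  4.00000e-03  1.09058e+02] 0.76 -35.91833188828747 38.49907351676344
-37 4 109.2 | -29 8 109.5 | -21 12 109.0 | -13 17 109.1 | -5 22 109.2 | 3 20 108.7 | 11 22 109.1 | 19 25 108.6 | 27 23 109.2 | 35 20 109.1 | 
top 93 [-2.90000e-02 -3.60000e-02  1.08081e+02] 1.53 -36.960431589147824 -11.255942482969333
-37 20 108.3 | -29 36 109.1 | -21 31 108.7 | -13 6 107.3 | -5 0  | 3 0  | 11 0  | 19 0  | 27 0  | 35 0  | 
scene 164 [ 1.00000e-03 -4.00000e-03  1.08676e+02] 0.77 -33.7623732062384 37.68235449040146
-37 3 109.3 | -29 6 108.0 | -21 10 108.7 | -13 16 108.4 | -5 20 108.6 | 3 23 108.9 | 11 18 108.8 | 19 25 109.1 | 27 21 108.5 | 35 22 108.4 |
```

Lid level and shut, underside about 38 mm above the pocket floor, tray flat. Handing in.

```bash
python3 -c "
from h import *
print(order.job_done())"
```

```text
the job is handed in; nothing more can be done
None
```

I pressed the lid shut, rocked the box free of the pocket and handed the job in. The gripper still holds the box level about 38 mm above the pocket floor (16 mm clear of the rails), with the tray flat; no verdict came back.

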